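# Clear the test bench: sort the rig parts and load the sample lift

## Robot

A 7-joint arm with a two-finger parallel gripper is mounted at the origin on the work surface. World frame = base frame: x ahead of the robot, y to its left, z up, the work surface at z = 0. Lengths are in m, angles in degrees, forces in N, time in s.
With the tool pointing down it reaches from about 0.425 to 0.95 m from the base axis. Payload 4.7 kg.
Tool frame: the origin (TCP) lies midway between the tips of the shut fingers; the grasp point (between the pads) lies 19 mm behind it; z points along the fingers, y is the direction in which the jaws open and shut (so a half turn about z gives the same grasp; the last joint's range is limited). The gripper opens to 87 mm and grips with 3 to 60 N. Pads are 19 mm wide; open, the fingers measure 117 mm over their backs; the gripper's body (75 mm by 190 mm) begins 51 mm behind the grasp point.
Start: joints at [-71.041, 26.849, -2.785, 87.806, 1.381, 65.374, -4.715], TCP at [0.238, 0.632, 0.223] pointing down, gripper open.
Joint ranges: [-148.3, 148.3], [-19.14, 114.17], [-79.39, 73.82], [5.75, 140.21], [-59.74, 239.74], [12.07, 113.84], [-152.46, 152.46]. Speed limits (degrees/s): [147.25, 147.25, 180, 180, 180, 180, 180].

## Interface

Orientations are given as [roll, pitch, yaw] about the fixed x, y, z axes, in that order (R = Rz(yaw) Ry(pitch) Rx(roll)).
In Python, from bench import bot gives the robot as it stands.
- The arm moves only by the tool play_rows, never from a script. Its argument "steps" is a list of rows, each an object of numbers: "dx", "dy", "dz": the shift along the tool's x, y, z in mm; "roll": the turn about the tool's z in rad. A call has 1 to 12 rows; each row is the pose to reach, as a shift and turn from the pose measured when the call began, along the tool's axes at that moment; what a row does not reach only later rows make up. A row lasts 1/10 s, in which the tool goes at most 50 mm and 8.59 degrees, less where a joint would pass 70% of its speed; a pose out of reach is approached as far as the arm can. A call with a gripper value outside its range is refused whole. "hand" is the finger opening in mm, from 0 to 87, set as the call begins (left out, the last holds). The fingers move at their own pace and stop on an object; "force" is the grip in N (left out, the last holds). Time passes only in rows, so rows that repeat a pose let the fingers close. It gives the time, the measured TCP pose, the force and the opening at its end, in the units of the state.
- bot.get_obs(): the state, without advancing time (a new reading comes with each control period).
- bot.snapshot(name): name is "scene" or "top" or "wrist"; returns a dict with "color" (420x560x3 uint8, red, green, blue), "fx", "fy", "cx", "cy" (pixels), "origin" and "attitude" of the camera in the world. Camera axes: x right, y down, z forward; pixel columns grow to the right and rows downward; lengths in m; the calibration is good to about 2 mm. A picture is of the moment at which its call begins. There is no depth.
- bot.job_done(): hands the job in, once; it reports no verdict.
The state is a dict: "time": time; "qpos": joint angles; "dq": joint speeds; "joint_torque": joint torques, N m; "tool_pos": TCP position; "ee_rot": TCP orientation; "wrist_force": force on the tool from outside, world axes, zero at the start; "ft_torque": the same for the moment, N m; "finger_gap": finger opening in m.
Only numpy, scipy, OpenCV 4.12 (cv2) and the standard library are available. Lean on these libraries where they do the work, as an engineer would, in place of code of your own. Each camera call takes 0.05 s, during which the arm holds its last target. There are 200 camera calls.

## Task

Sort the parts left from the spray test: set both brass nozzles in the white tray and both black star knobs in the yellow tray, each standing upright on the tray's floor. Stand the filter canister in the middle of the green sprung platform and press it down until the orange catch snaps over and holds the platform down; do not push the platform down without the canister on it. Leave the amber bottle and the blue jar alone.

Things in the scene. Friction and masses are not known exactly. Their poses are not given: they have to be found in the camera images.
- nozzle_a_center (a point): brass spray nozzle standing on its wide end, tip up: cylinder 30 mm in diameter up to 33 mm, then tapering to a tip 11 mm wide at 50 mm; 0.08 to 0.15 kg. Loose. The point is on its axis, half-way up (25 mm over its underside); z up the axis. The two nozzles are alike. Goes in the white tray.
- nozzle_b_center (a point): brass spray nozzle standing on its wide end, tip up: cylinder 30 mm in diameter up to 33 mm, then tapering to a tip 11 mm wide at 50 mm; 0.08 to 0.15 kg. Loose. The point is on its axis, half-way up (25 mm over its underside); z up the axis. The two nozzles are alike. Goes in the white tray.
- knob_a_center (a point): black six-lobed star clamping knob lying flat, stud up: round grip 49 mm in diameter and 28 mm high (can be gripped at any yaw), then a boss 22 mm wide to 34 mm and a steel stud 10 mm wide to 44 mm; 0.05 to 0.10 kg. Loose. The point is on its axis, half-way up (22 mm over its underside); z up the stud. The two knobs are alike. Goes in the yellow tray.
- knob_b_center (a point): black six-lobed star clamping knob lying flat, stud up: round grip 49 mm in diameter and 28 mm high (can be gripped at any yaw), then a boss 22 mm wide to 34 mm and a steel stud 10 mm wide to 44 mm; 0.05 to 0.10 kg. Loose. The point is on its axis, half-way up (22 mm over its underside); z up the stud. The two knobs are alike. Goes in the yellow tray.
- canister_center (a point): white filter canister with a green band and a green spot on its flat top: upright cylinder 54 mm in diameter, 46 mm high, 0.08 to 0.17 kg. Loose. The point is on its axis, half-way up (23 mm); z up. Goes on the green lift platform.
- white_tray: white open tray fixed to the bench, 130 mm (its x) by 180 mm (its y), walls 4 mm thick and 22 mm high, inner floor 4 mm above the bench. Origin at the centre of its underside, on the bench. Takes the two brass nozzles, side by side along y.
- yellow_tray: yellow open tray fixed to the bench, 130 mm (its x) by 180 mm (its y), walls 4 mm thick and 22 mm high, inner floor 4 mm above the bench. Origin at the centre of its underside, on the bench. Takes the two black knobs, side by side along y.
- lift_seat (a point): top centre of a green sprung platform: disc 80 mm wide, no rim, z up, top 66 mm above bench when up. Pressed down (3 N at first, 8 to 10 N at 5 mm) it sinks; 18 mm down an orange catch snaps over its tongue and holds it 17.5 mm down (top 48.5 mm); hard stop 21 mm. A part's weight alone does not sink it. Catch and grey post: 66 to 99 mm from centre on its +x side, 32 mm wide, tops 64 to 66 mm. Base fixed.
- amber_bottle_mid (a point): bystander: amber bottle with black cap, 56 mm in diameter, 85 mm tall, standing loose; the point is on its axis, half-way up. Not to be disturbed.
- blue_jar_mid (a point): bystander: blue jar with white lid, 60 mm in diameter, 65 mm tall, standing loose; the point is on its axis, half-way up. Not to be disturbed.
There are look-alikes about, which are no part of the job. Leave any brown look-alike of the part that bears knob_a_center alone. What is shaped like the part that bears nozzle_a_center but purple is not meant.

How it is judged:
By the outcome, as a careful person would: the job done as asked, in the order asked, and still so for the second after the job is handed in, with the robot touching nothing.
It also fails if it takes over 141 s, if anything falls off the work surface, if the arm or the gripper's body presses on something with over 40 N, if the wrist force passes 120 N, or if a joint passes its speed limit or range.

## Working session

There is one attempt and no reset: what is moved stays moved. The work goes in short steps, Python scripts to look and compute and a tool call to move; the robot and the scene stay as the last step left them, time stands still between calls to the robot, and variables do not carry over. Pictures are saved under pics/ and viewed, about 12 in all and at most 16, crops included, and the job is handed in when it is done.

Besides the shell and the picture viewer there is one more tool, called after ">>>" in YAML: its name, and indented under it one key for each argument. play_rows: Moves the arm, as the interface text tells. Its arguments: {"type":"object","properties":{"steps":{"type":"array"},"hand":{"type":"number"},"force":{"type":"number"}},"required":["steps"]}

```bash
mkdir -p pics; ls
python3 - <<'E'
from bench import bot
import cv2
o=bot.get_obs()
print({k:o[k] for k in('time','tool_pos','ee_rot','wrist_force','finger_gap')})
for n in('scene','top'):
    s=bot.snapshot(n); cv2.imwrite(f'pics/{n}0.png',s['color'][:,:,::-1])
    print(n,s['fx'],s['cx'],s['cy'],s['origin'],s['attitude'])
E
```

```text
pics
{'time': 0.0, 'tool_pos': array([0.23743208, 0.63121551, 0.22151449]), 'ee_rot': array([-1.79889109e+02,  3.70485608e-03,  1.59387306e+02]), 'wrist_force': array([-0.38442633,  0.14002374, -0.46749009]), 'finger_gap': 0.08711116124094954}
scene 510.1129224905988 275.412699115659 212.0645531285719 [ 1.29552877 -0.60120987  0.77986571] [-125.2128802    -1.38246751   54.57854952]
top 450.6646792587951 275.4754170356975 206.88190059859332 [0.23675843 0.02010353 1.42566451] [-169.3616619    -0.17497605  -88.86536015]
```

View pics/top0.png

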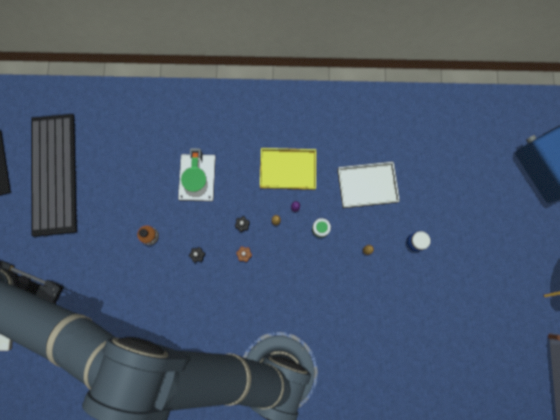

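View pics/scene0.png

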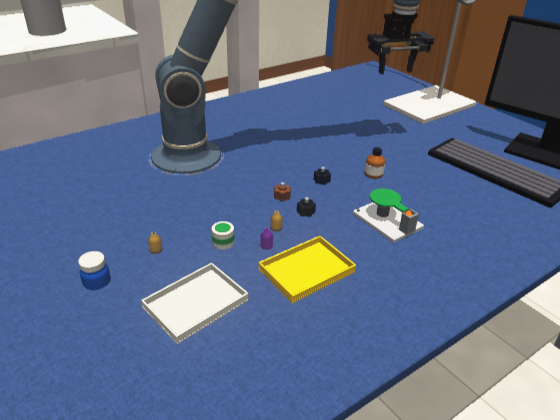

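Top view: black knobs at (242,224) and (197,255); the star at (244,255) is brown, so a look-alike. Brass nozzles are at (276,220) and (368,250); the one at (296,207) is purple, so not meant. The canister is at (321,228), the platform at (193,180), the trays at (288,169) yellow and (368,185) white, the bottle at (148,235) and the jar at (421,240). I'll confirm these in one enlarged crop and measure.

```bash
cat > h.py <<'E'
import numpy as np,cv2
from scipy.spatial.transform import Rotation as R
def ray(s,u,v):
    d=R.from_euler('xyz',s['attitude'],degrees=True).apply([(u-s['cx'])/s['fx'],(v-s['cy'])/s['fy'],1.])
    return np.array(s['origin']),d
def plane(s,u,v,z):
    o,d=ray(s,u,v); return o+d*(z-o[2])/d[2]
def pix(s,p):
    c=R.from_euler('xyz',s['attitude'],degrees=True).inv().apply(np.array(p)-s['origin'])
    return s['fx']*c[0]/c[2]+s['cx'],s['fy']*c[1]/c[2]+s['cy']
def blob(img,seed,lo,hi,r):
    "biggest hsv-mask contour within r px of the seed"
    m=cv2.inRange(cv2.cvtColor(img,cv2.COLOR_RGB2HSV),np.array(lo),np.array(hi))
    k=np.zeros_like(m); cv2.circle(k,seed,r,255,-1)
    c=cv2.findContours(m&k,cv2.RETR_EXTERNAL,cv2.CHAIN_APPROX_NONE)[0]
    return max(c,key=cv2.contourArea) if c else None
E
python3 - <<'E'
from bench import bot
from h import *
s=bot.snapshot('top'); im=s['color']
cv2.imwrite('pics/crop0.png',cv2.resize(im[135:275,125:440],None,fx=2.5,fy=2.5,interpolation=cv2.INTER_CUBIC)[:,:,::-1])
L={'nozA':((276,220),(8,110,60),(30,255,255),10,.022),'nozB':((368,250),(8,110,60),(30,255,255),10,.022),
'knA':((242,224),(0,0,0),(180,255,50),12,.020),'knB':((197,255),(0,0,0),(180,255,50),12,.020),
'can':((321,228),(40,100,60),(85,255,255),8,.046),'plat':((193,180),(45,120,50),(85,255,255),16,.066),
'white':((368,185),(0,0,120),(180,70,255),40,.012),'yellow':((288,169),(20,120,100),(35,255,255),40,.022)}
for k,(sd,lo,hi,r,z) in L.items():
    c=blob(im,sd,lo,hi,r)
    if c is None: print(k,None);continue
    (u,v),(w,h),a=cv2.minAreaRect(c)
    p=plane(s,u,v,z); print(k,np.round([u,v,w,h,a],1),p[:2].round(4),round(np.hypot(*p[:2]),3))
    if k in('white','yellow'): print([plane(s,*q,.022)[:2].round(3).tolist() for q in cv2.boxPoints(cv2.minAreaRect(c))])
for k,u,v,z in(('jar',421,240,.065),('bottle',145,233,.085),('purple',296,207,.025),('brown',244,255,.025),('catch',196,155,.066)):print(k,plane(s,u,v,z)[:2].round(3))
w=bot.snapshot('wrist');print(w['origin'],w['attitude'],w['fx'],bot.get_obs()['tool_pos'])
E
```

```text
nozA [275.5 219.5   7.    5.   90. ] [0.46   0.0202] 0.46
nozB [368. 249.   6.   8.  90.] [ 0.3728 -0.2699] 0.46
knA [242.1 229.7   0.4   2.2  63.4] [0.4257 0.1245] 0.444
knB [196.5 259.5   1.4   0.  135. ] [0.3297 0.2628] 0.422
can [321.5 226.5   9.    9.   90. ] [ 0.4372 -0.1224] 0.454
plat [193.7 178.8  21.9  22.6  45. ] [0.5759 0.2764] 0.639
white [368.5 184.   42.   58.3  83.9] [ 0.5834 -0.2774] 0.646
[[0.638, -0.176], [0.662, -0.363], [0.525, -0.374], [0.501, -0.189]]
yellow [287.9 168.6  54.5  38.5   1.4] [ 0.6266 -0.0164] 0.627
[[0.563, 0.071], [0.692, 0.072], [0.691, -0.105], [0.563, -0.103]]
jar [ 0.399 -0.422]
bottle [0.401 0.41 ]
purple [ 0.501 -0.044]
brown [0.346 0.116]
catch [0.653 0.273]
[0.16511072 0.65921335 0.38350811] [1.63546426e+02 9.47548390e-02 6.92936232e+01] 327.04962885081727 [0.23750866 0.63144482 0.22189513]
```

View pics/crop0.png

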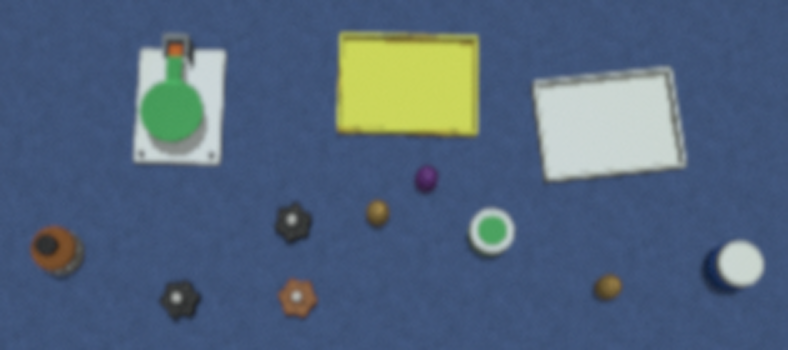

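Confirmed in the crop: the two black knobs are at crop (292,222) and (180,300). The brown star at (297,298) and the purple nozzle at (427,179) are decoys. The brass nozzles are at (377,212) and (607,288). Next I'll move over nozzle A.

```bash
cat >> h.py <<'E'
def go(x,y,z,yaw):
    "print the shift (mm, tool axes) and roll (rad) from the measured pose to tool-down pose x,y,z,yaw"
    from bench import bot
    o=bot.get_obs(); r=R.from_euler('xyz',o['ee_rot'],degrees=True)
    d=r.inv().apply(np.array([x,y,z])-o['tool_pos'])*1000
    t=(o['ee_rot'][2]-yaw+180)%360-180
    print('GO',d.round(1),'roll',round(np.radians(t),3),'| now',o['tool_pos'].round(4),o['ee_rot'].round(2),'gap',round(o['finger_gap'],4),'F',o['wrist_force'].round(1),'t',round(o['time'],1))
E
python3 -c "
from h import *
go(.46,.02,.2,92)"
```

```text
GO [-423.5 -493.9   22.5] roll 1.176 | now [0.2375 0.6314 0.2219] [-179.93    0.    159.39] gap 0.0871 F [ 0.  -0.2  0.4] t 0.2
```

>>> play_rows:
  steps:
    - {"dx":-423,"dy":-494,"dz":21,"roll":1.17}
    - {"dx":-423,"dy":-494,"dz":21,"roll":1.17}
    - {"dx":-423,"dy":-494,"dz":21,"roll":1.17}
    - {"dx":-423,"dy":-494,"dz":21,"roll":1.17}
    - {"dx":-423,"dy":-494,"dz":21,"roll":1.17}
    - {"dx":-423,"dy":-494,"dz":21,"roll":1.17}
    - {"dx":-423,"dy":-494,"dz":21,"roll":1.17}
    - {"dx":-423,"dy":-494,"dz":21,"roll":1.17}
    - {"dx":-423,"dy":-494,"dz":21,"roll":1.17}
    - {"dx":-423,"dy":-494,"dz":21,"roll":1.17}
    - {"dx":-423,"dy":-494,"dz":21,"roll":1.17}
    - {"dx":-423,"dy":-494,"dz":21,"roll":1.17}

```text
time: 1.4
tool_pos: [0.4424, 0.0662, 0.2034]
ee_rot: [180.0, 0.0, 92.4]
wrist_force: [1.2, 0.4, 1.2]
finger_gap: 0.0869
```

```bash
python3 -c "
from h import *
from bench import bot
w=bot.snapshot('wrist')
cv2.imwrite('pics/w1.png',w['color'][:,:,::-1])
for n,p in (('A',(.46,.0202,.025)),('kA',(.437,.1245,.02)),('pl',(.576,.2764,.066)),('can',(.437,-.122,.046))): print(n,np.round(pix(w,p)))
"
```

```text
A [299. 230.]
kA [282. 132.]
pl [470. -60.]
can [274. 350.]
```

View pics/w1.png

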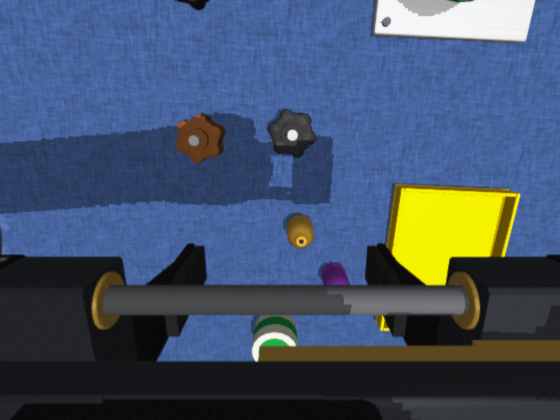

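The wrist view shows nozzle A at (300,232) with its tip at (301,240). The black knob A is at (292,133) with its stud at (292,135), the brown knob at (200,138), and the canister top is half hidden at (274,348). I'll refine A and knob A from here.

```bash
python3 -c "
from h import *
from bench import bot
w=bot.snapshot('wrist');im=w['color']
for n,u,v,z in (('A tip',301,240,.05),('kA stud',292.5,135,.044),('brown',194,141,.044),('yl',397,186,.022),('yr',519,192,.022)): print(n,plane(w,u,v,z)[:2].round(4))
c=blob(im,(300,230),(8,110,40),(30,255,255),30); x,y,ww,hh=cv2.boundingRect(c); print(x,y,ww,hh,plane(w,x+ww/2,y+14,.028)[:2])
c=blob(im,(292,133),(0,0,0),(180,255,75),28); (u,v),r=cv2.minEnclosingCircle(c);print('kA',u,v,r,plane(w,u,v,.02)[:2])
go(.46,.02,.1,92)
"
```

```text
A tip [0.4628 0.0082]
kA stud [0.4505 0.1138]
brown [0.3558 0.1055]
yl [0.5651 0.0619]
yr [0.6978 0.059 ]
286 207 26 32 [0.46115775 0.02144254]
kA 289.5 126.0 23.711910247802734 [0.44776561 0.12108631]
GO [-41.5  15.1 103.6] roll -0.006 | now [0.4436 0.0613 0.2035] [179.94   0.18  91.67] gap 0.0865 F [-0.5  0.5 -0.4] t 1.5
```

>>> play_rows:
  steps:
    - {"dx":0,"dy":15,"dz":60}
    - {"dx":0,"dy":15,"dz":60}
    - {"dx":0,"dy":15,"dz":60}
    - {"dx":0,"dy":15,"dz":60}
    - {"dx":0,"dy":15,"dz":60}
  hand: 60

```text
schema error: expected keys dx, dy, dz, roll
```

```bash
python3 -c "
from h import *
from bench import bot
w=bot.snapshot('wrist');im=w['color']
cv2.imwrite('pics/w2.png',im[:,:,::-1])
g=pix(w,(.461,.018,.03));k=pix(w,(.448,.12,.028));print(g,k)
c=blob(im,tuple(int(a) for a in g),(8,110,40),(30,255,255),60); x,y,ww,hh=cv2.boundingRect(c); print(x,y,ww,hh,plane(w,x+ww/2,y+ww/2,.028)[:2])
c=blob(im,tuple(int(a) for a in k),(0,0,0),(180,255,75),40); (u,v),r=cv2.minEnclosingCircle(c);print('kA',u,v,r,plane(w,u,v,.02)[:2])
go(.46,.02,.1,92)
"
```

```text
(np.float64(299.9617156191263), np.float64(228.3926513315995)) (np.float64(291.0283398666082), np.float64(131.89868660438884))
287 211 26 31 [0.46095287 0.02236152]
kA 289.5 127.5 24.990097045898438 [0.44644379 0.12387843]
GO [-45.3  15.8 103.3] roll -0.001 | now [0.4427 0.0649 0.2033] [-1.7999e+02  8.0000e-02  9.1920e+01] gap 0.0869 F [-0.2  0.3  0.3] t 1.6
```

View pics/w2.png

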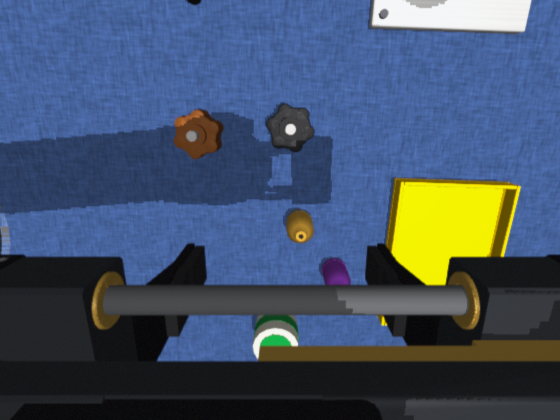

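The fingers frame nozzle A at (300,227), tip (301,236), and knob A at (290,128). The arm was still settling, so I'll let it settle closer in and measure again.

>>> play_rows:
  steps:
    - {"dx":0,"dy":16,"dz":60,"roll":0}
    - {"dx":0,"dy":16,"dz":60,"roll":0}
    - {"dx":0,"dy":16,"dz":60,"roll":0}
    - {"dx":0,"dy":16,"dz":60,"roll":0}
    - {"dx":0,"dy":16,"dz":60,"roll":0}
    - {"dx":0,"dy":16,"dz":60,"roll":0}
  hand: 60

```text
time: 2.15
tool_pos: [0.4592, 0.066, 0.1445]
ee_rot: [179.9, 0.0, 92.0]
wrist_force: [1.0, 0.3, 0.3]
finger_gap: 0.0607
```

```bash
python3 -c "
from h import *
from bench import bot
w=bot.snapshot('wrist');im=w['color']
cv2.imwrite('pics/w3.png',im[:,:,::-1])
g=pix(w,(.461,.018,.03));k=pix(w,(.448,.12,.028));print(g,k)
c=blob(im,tuple(int(a) for a in g),(8,110,40),(30,255,255),60); x,y,ww,hh=cv2.boundingRect(c); print(x,y,ww,hh,plane(w,x+ww/2,y+ww/2,.028)[:2])
c=blob(im,tuple(int(a) for a in k),(0,0,0),(180,255,75),50); (u,v),r=cv2.minEnclosingCircle(c);print('kA',u,v,r,plane(w,u,v,.02)[:2])
c=blob(im,tuple(int(a) for a in pix(w,(.448,.12,.044))),(0,0,110),(180,90,255),15); (u,v),r=cv2.minEnclosingCircle(c);print('stud',u,v,r,plane(w,u,v,.044)[:2])
go(.46,.02,.1,92)
"
```

```text
(np.float64(285.18918411985385), np.float64(255.13147671130298)) (np.float64(273.6074623898771), np.float64(141.67376563828356))
270 233 31 39 [0.46110189 0.02373525]
kA 271.5 136.5 30.041736602783203 [0.44584974 0.12360614]
stud 271.5 138.5833282470703 7.042140483856201 [0.44678795 0.12371589]
GO [-45.8  -0.7  44.4] roll -0.001 | now [0.4591 0.0658 0.1443] [1.799e+02 2.000e-02 9.195e+01] gap 0.0607 F [ 0.3 -0.4 -0.4] t 2.2
```

View pics/w3.png

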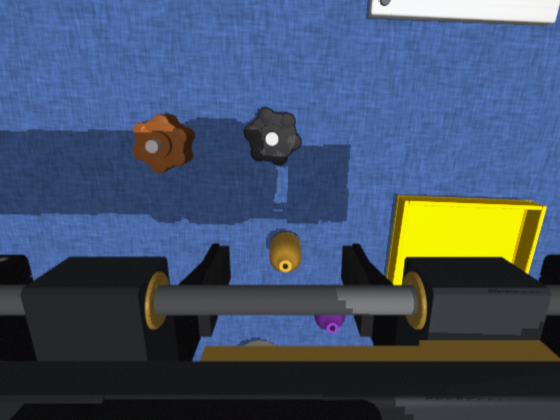

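```bash
python3 -c "
from h import *
from bench import bot
w=bot.snapshot('wrist')
print(plane(w,285,266,.05),plane(w,331,328,.05))
go(.461,.022,.006,92)
"
```

```text
[0.46073599 0.01687569 0.05      ] [ 0.50483188 -0.04417986  0.05      ]
GO [-43.7   0.3 138.2] roll -0.001 | now [0.459  0.0657 0.1441] [1.7992e+02 3.0000e-02 9.1940e+01] gap 0.0601 F [-0.8 -0.5 -0.7] t 2.2
```

>>> play_rows:
  steps:
    - {"dx":-45,"dy":0,"dz":40,"roll":0}
    - {"dx":-45,"dy":0,"dz":70,"roll":0}
    - {"dx":-45,"dy":0,"dz":70,"roll":0}
    - {"dx":-45,"dy":0,"dz":100,"roll":0}
    - {"dx":-45,"dy":0,"dz":125,"roll":0}
    - {"dx":-45,"dy":0,"dz":138,"roll":0}
    - {"dx":-45,"dy":0,"dz":138,"roll":0}
    - {"dx":-45,"dy":0,"dz":138,"roll":0}
    - {"dx":-45,"dy":0,"dz":138,"roll":0}
  hand: 60

```text
time: 3.15
tool_pos: [0.4619, 0.021, 0.0075]
ee_rot: [179.8, -0.0, 92.0]
wrist_force: [-0.6, 0.1, -0.3]
finger_gap: 0.06
```

>>> play_rows:
  steps:
    - {"dx":0,"dy":0,"dz":0,"roll":0}
    - {"dx":0,"dy":0,"dz":0,"roll":0}
    - {"dx":0,"dy":0,"dz":0,"roll":0}
    - {"dx":0,"dy":0,"dz":0,"roll":0}
    - {"dx":0,"dy":0,"dz":0,"roll":0}
    - {"dx":0,"dy":0,"dz":0,"roll":0}
    - {"dx":0,"dy":0,"dz":0,"roll":0}
    - {"dx":0,"dy":0,"dz":0,"roll":0}
  hand: 10
  force: 20

```text
time: 3.95
tool_pos: [0.4616, 0.021, 0.0075]
ee_rot: [179.8, -0.0, 92.0]
wrist_force: [-1.5, -0.0, 3.8]
finger_gap: 0.0293
```

>>> play_rows:
  steps:
    - {"dx":0,"dy":0,"dz":-30,"roll":0}
    - {"dx":0,"dy":0,"dz":-70,"roll":0}
    - {"dx":-30,"dy":12,"dz":-80,"roll":0}
    - {"dx":-75,"dy":30,"dz":-80,"roll":0}
    - {"dx":-120,"dy":49,"dz":-80,"roll":0}
    - {"dx":-165,"dy":67,"dz":-80,"roll":0}
    - {"dx":-210,"dy":85,"dz":-80,"roll":0}
    - {"dx":-245,"dy":100,"dz":-80,"roll":0}
    - {"dx":-261,"dy":106,"dz":-80,"roll":0}
    - {"dx":-261,"dy":106,"dz":-80,"roll":0}
    - {"dx":-261,"dy":106,"dz":-80,"roll":0}
    - {"dx":-261,"dy":106,"dz":-80,"roll":0}

```text
time: 5.15
tool_pos: [0.5757, -0.2337, 0.0873]
ee_rot: [179.9, -0.1, 92.1]
wrist_force: [-0.3, 0.5, -0.7]
finger_gap: 0.0294
```

```bash
python3 -c "
from h import *
go(.5765,-.236,.0125,92)
"
```

```text
GO [-2.5  0.5 74.8] roll 0.002 | now [ 0.5757 -0.2337  0.0873] [ 1.7987e+02 -1.3000e-01  9.2100e+01] gap 0.0294 F [-0.3  0.5 -0.7] t 5.2
```

>>> play_rows:
  steps:
    - {"dx":-2,"dy":1,"dz":35,"roll":0}
    - {"dx":-2,"dy":1,"dz":60,"roll":0}
    - {"dx":-2,"dy":1,"dz":70,"roll":0}
    - {"dx":-2,"dy":1,"dz":74,"roll":0}
    - {"dx":-2,"dy":1,"dz":74,"roll":0}
    - {"dx":-2,"dy":1,"dz":75,"roll":0}
    - {"dx":-2,"dy":1,"dz":75,"roll":0}
    - {"dx":-2,"dy":1,"dz":75,"roll":0}

```text
time: 5.95
tool_pos: [0.5774, -0.2357, 0.0131]
ee_rot: [179.8, -0.1, 92.1]
wrist_force: [-0.5, -0.1, -0.7]
finger_gap: 0.0295
```

>>> play_rows:
  steps:
    - {"dx":0,"dy":0,"dz":0,"roll":0}
    - {"dx":0,"dy":0,"dz":0,"roll":0}
    - {"dx":0,"dy":0,"dz":0,"roll":0}
    - {"dx":0,"dy":0,"dz":0,"roll":0}
    - {"dx":0,"dy":0,"dz":0,"roll":0}
    - {"dx":0,"dy":0,"dz":-30,"roll":0}
    - {"dx":0,"dy":0,"dz":-70,"roll":0}
    - {"dx":0,"dy":0,"dz":-110,"roll":0}
    - {"dx":0,"dy":0,"dz":-130,"roll":0}
    - {"dx":0,"dy":0,"dz":-130,"roll":0}
  hand: 50

```text
time: 6.95
tool_pos: [0.579, -0.2371, 0.1468]
ee_rot: [179.4, 0.0, 92.1]
wrist_force: [0.6, 0.0, -0.6]
finger_gap: 0.0502
```

```bash
python3 -c "
from h import *
from bench import bot
s=bot.snapshot('scene')
cv2.imwrite('pics/s1.png',cv2.resize(s['color'][180:345,60:330],None,fx=2.5,fy=2.5)[:,:,::-1])
go(.373,-.21,.14,62)
go(.373,-.21,.14,92)
"
```

```text
GO [  33.7 -203.7    3.2] roll 0.525 | now [ 0.5777 -0.2362  0.1445] [ 1.7962e+02 -6.0000e-02  9.2100e+01] gap 0.0499 F [-1.2  0.2 -0.5] t 7.0
GO [  33.7 -203.7    3.2] roll 0.002 | now [ 0.5777 -0.2362  0.1445] [ 1.7962e+02 -6.0000e-02  9.2100e+01] gap 0.0499 F [-1.2  0.2 -0.5] t 7.0
```

>>> play_rows:
  steps:
    - {"dx":4,"dy":-35,"dz":0,"roll":0}
    - {"dx":9,"dy":-80,"dz":0,"roll":0}
    - {"dx":14,"dy":-125,"dz":0,"roll":0}
    - {"dx":18,"dy":-170,"dz":0,"roll":0}
    - {"dx":21,"dy":-195,"dz":0,"roll":0}
    - {"dx":21,"dy":-204,"dz":0,"roll":0}
    - {"dx":21,"dy":-204,"dz":0,"roll":0}
    - {"dx":21,"dy":-204,"dz":0,"roll":0}
    - {"dx":21,"dy":-204,"dz":0,"roll":0}

```text
time: 7.9
tool_pos: [0.3747, -0.2229, 0.1432]
ee_rot: [179.6, -0.0, 92.2]
wrist_force: [0.5, -0.8, -0.8]
finger_gap: 0.05
```

```bash
python3 -c "
from h import *
from bench import bot
w=bot.snapshot('wrist');im=w['color']
s=bot.snapshot('scene')['color']
cv2.imwrite('pics/w4.png',np.hstack([im,s[180:345,60:330].repeat(2,0).repeat(2,1)[:330,:540] if 0 else cv2.resize(s[180:345,60:330],(687,420))])[:,:,::-1][:, ::1][::2,::2] if 0 else cv2.resize(np.vstack([im,cv2.resize(s[180:345,60:330],(560,342))]),None,fx=.78,fy=.78,interpolation=3)[:,:,::-1])
g=pix(w,(.373,-.27,.03));print(g)
c=blob(im,tuple(int(a) for a in g),(8,110,40),(30,255,255),60); x,y,ww,hh=cv2.boundingRect(c); print(x,y,ww,hh,plane(w,x+ww/2,y+ww/2,.028)[:2],plane(w,x+ww/2,y+hh-7,.05)[:2])
go(.373,-.27,.007,92)
"
```

```text
(np.float64(280.5891007419767), np.float64(254.83304312876155))
265 234 31 40 [ 0.37276161 -0.26559732] [ 0.37315012 -0.27225145]
GO [-47.1  -3.8 136.1] roll 0.003 | now [ 0.3742 -0.2228  0.1431] [ 1.7963e+02 -2.0000e-02  9.2160e+01] gap 0.0498 F [0.5 0.1 0.9] t 8.0
```

View pics/w4.png

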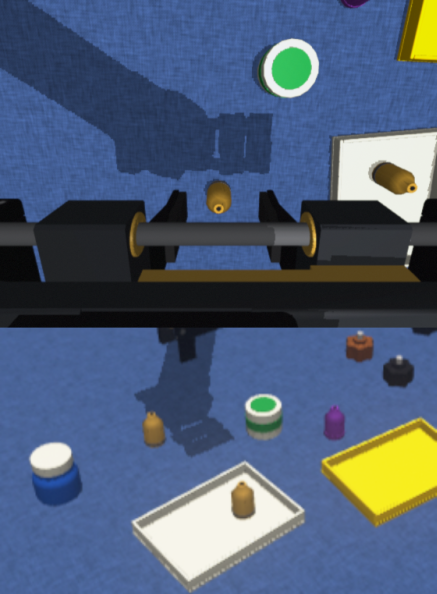

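The nozzle A stands upright in the white tray (wrist (395,178), scene inset (243,497)). Nozzle B is at wrist (218,197), between the fingers' lines. I'll grasp it.

>>> play_rows:
  steps:
    - {"dx":-46,"dy":-2,"dz":40,"roll":0}
    - {"dx":-46,"dy":-2,"dz":60,"roll":0}
    - {"dx":-46,"dy":-2,"dz":70,"roll":0}
    - {"dx":-46,"dy":-2,"dz":100,"roll":0}
    - {"dx":-46,"dy":-2,"dz":125,"roll":0}
    - {"dx":-46,"dy":-2,"dz":136,"roll":0}
    - {"dx":-46,"dy":-2,"dz":136,"roll":0}
    - {"dx":-46,"dy":-2,"dz":136,"roll":0}
    - {"dx":-46,"dy":-2,"dz":136,"roll":0}
  hand: 60

```text
time: 8.9
tool_pos: [0.3758, -0.2692, 0.0082]
ee_rot: [179.5, 0.0, 92.2]
wrist_force: [-0.7, 0.7, -0.1]
finger_gap: 0.0601
```

>>> play_rows:
  steps:
    - {"dx":0,"dy":0,"dz":0,"roll":0}
    - {"dx":0,"dy":0,"dz":0,"roll":0}
    - {"dx":0,"dy":0,"dz":0,"roll":0}
    - {"dx":0,"dy":0,"dz":0,"roll":0}
    - {"dx":0,"dy":0,"dz":0,"roll":0}
    - {"dx":0,"dy":0,"dz":0,"roll":0}
    - {"dx":0,"dy":0,"dz":0,"roll":0}
    - {"dx":0,"dy":0,"dz":0,"roll":0}
  hand: 10
  force: 20

```text
time: 9.7
tool_pos: [0.3754, -0.2691, 0.0083]
ee_rot: [179.5, 0.0, 92.2]
wrist_force: [-2.0, 0.3, 4.8]
finger_gap: 0.0293
```

```bash
python3 -c "
from h import *
go(.588,-.318,.0125,92)
"
```

```text
GO [-56.9 210.6  -2.5] roll 0.003 | now [ 0.3754 -0.2691  0.0083] [1.7954e+02 2.0000e-02 9.2160e+01] gap 0.0293 F [-2.   0.3  4.8] t 9.7
```

>>> play_rows:
  steps:
    - {"dx":0,"dy":0,"dz":-30,"roll":0}
    - {"dx":0,"dy":0,"dz":-70,"roll":0}
    - {"dx":-10,"dy":30,"dz":-80,"roll":0}
    - {"dx":-22,"dy":75,"dz":-80,"roll":0}
    - {"dx":-35,"dy":120,"dz":-80,"roll":0}
    - {"dx":-47,"dy":165,"dz":-80,"roll":0}
    - {"dx":-55,"dy":198,"dz":-80,"roll":0}
    - {"dx":-57,"dy":211,"dz":-80,"roll":0}
    - {"dx":-57,"dy":211,"dz":-80,"roll":0}
    - {"dx":-57,"dy":211,"dz":-80,"roll":0}
    - {"dx":-57,"dy":211,"dz":-80,"roll":0}

```text
time: 10.8
tool_pos: [0.5861, -0.3182, 0.0897]
ee_rot: [179.6, -0.0, 92.1]
wrist_force: [-0.4, 0.1, -0.8]
finger_gap: 0.0296
```

```bash
python3 -c "
from h import *
go(.588,-.318,.0133,92)
"
```

```text
GO [ 0.1  1.4 76.4] roll 0.001 | now [ 0.5861 -0.3182  0.0897] [ 1.7961e+02 -2.0000e-02  9.2080e+01] gap 0.0296 F [-0.4  0.1 -0.8] t 10.8
```

>>> play_rows:
  steps:
    - {"dx":0,"dy":1,"dz":35,"roll":0}
    - {"dx":0,"dy":1,"dz":60,"roll":0}
    - {"dx":0,"dy":1,"dz":71,"roll":0}
    - {"dx":0,"dy":1,"dz":75,"roll":0}
    - {"dx":0,"dy":1,"dz":76,"roll":0}
    - {"dx":0,"dy":1,"dz":76,"roll":0}
    - {"dx":0,"dy":1,"dz":76,"roll":0}
    - {"dx":0,"dy":1,"dz":76,"roll":0}

```text
time: 11.6
tool_pos: [0.5882, -0.3184, 0.0147]
ee_rot: [179.5, 0.0, 92.1]
wrist_force: [-0.3, -0.4, -0.3]
finger_gap: 0.0296
```

>>> play_rows:
  steps:
    - {"dx":0,"dy":0,"dz":0,"roll":0}
    - {"dx":0,"dy":0,"dz":0,"roll":0}
    - {"dx":0,"dy":0,"dz":0,"roll":0}
    - {"dx":0,"dy":0,"dz":0,"roll":0}
    - {"dx":0,"dy":0,"dz":0,"roll":0}
    - {"dx":0,"dy":0,"dz":-30,"roll":0}
    - {"dx":0,"dy":0,"dz":-70,"roll":0}
    - {"dx":0,"dy":0,"dz":-110,"roll":0}
    - {"dx":0,"dy":0,"dz":-130,"roll":0}
    - {"dx":0,"dy":0,"dz":-130,"roll":0}
  hand: 50

```text
time: 12.6
tool_pos: [0.5889, -0.3199, 0.1486]
ee_rot: [179.2, 0.2, 92.1]
wrist_force: [0.6, 0.0, -0.0]
finger_gap: 0.0501
```

```bash
python3 -c "
from h import *
go(.447,.168,.15,92)
"
```

```text
GO [ 492.7 -124.1   -5. ] roll 0.001 | now [ 0.5889 -0.3199  0.1486] [179.16   0.2   92.07] gap 0.0501 F [ 0.6  0.  -0. ] t 12.6
```

>>> play_rows:
  steps:
    - {"dx":35,"dy":-9,"dz":0,"roll":0}
    - {"dx":80,"dy":-20,"dz":0,"roll":0}
    - {"dx":125,"dy":-31,"dz":0,"roll":0}
    - {"dx":170,"dy":-43,"dz":0,"roll":0}
    - {"dx":217,"dy":-55,"dz":0,"roll":0}
    - {"dx":264,"dy":-67,"dz":0,"roll":0}
    - {"dx":311,"dy":-78,"dz":0,"roll":0}
    - {"dx":358,"dy":-90,"dz":0,"roll":0}
    - {"dx":405,"dy":-102,"dz":0,"roll":0}
    - {"dx":450,"dy":-113,"dz":0,"roll":0}
    - {"dx":485,"dy":-122,"dz":0,"roll":0}
    - {"dx":493,"dy":-124,"dz":0,"roll":0}
  hand: 64

```text
time: 13.8
tool_pos: [0.4447, 0.1727, 0.1437]
ee_rot: [179.3, 0.2, 92.5]
wrist_force: [0.7, -0.8, 0.2]
finger_gap: 0.064
```

>>> play_rows:
  steps:
    - {"dx":0,"dy":0,"dz":0,"roll":0}
    - {"dx":0,"dy":0,"dz":0,"roll":0}
    - {"dx":0,"dy":0,"dz":0,"roll":0}
    - {"dx":0,"dy":0,"dz":0,"roll":0}

```text
time: 14.2
tool_pos: [0.4451, 0.1712, 0.1436]
ee_rot: [179.3, 0.2, 92.4]
wrist_force: [0.6, 0.6, 0.3]
finger_gap: 0.0643
```

```bash
cat > knob.py <<'E'
from h import *
from bench import bot
import sys
x,y=map(float,sys.argv[1:3])
w=bot.snapshot('wrist');im=w['color']
cv2.imwrite('pics/%s.png'%sys.argv[3],im[:,:,::-1])
t=lambda p:tuple(int(a) for a in p)
c=blob(im,t(pix(w,(x,y,.02))),(0,0,0),(180,255,75),50); (u,v),r=cv2.minEnclosingCircle(c);print('kn',u,v,r,plane(w,u,v,.02)[:2])
c=blob(im,t(pix(w,(x,y,.044))),(0,0,110),(180,90,255),18); (u,v),r=cv2.minEnclosingCircle(c);print('stud',u,v,r,plane(w,u,v,.044)[:2])
go(x,y,.007,92)
E
python3 knob.py .447 .1237 w5
python3 -c "
from h import *
from bench import bot
s=bot.snapshot('scene')['color']; cv2.imwrite('pics/s2.png',cv2.resize(s[230:345,130:260],None,fx=3,fy=3)[:,:,::-1])"
```

```text
kn 283.4156799316406 247.5270538330078 27.8300724029541 [0.44672389 0.12638591]
stud 283.5 259.8571472167969 7.298762321472168 [0.44670749 0.12511763]
GO [-47.2  -1.7 136.8] roll 0.007 | now [0.4451 0.1714 0.1436] [179.3    0.2   92.38] gap 0.0639 F [-0.1  0.  -1. ] t 14.2
```

View pics/w5.png

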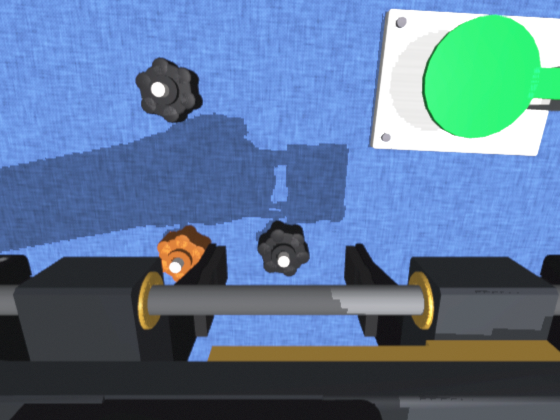

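Knob A is between the fingers at (283,248) with its stud at (283,260). Knob B is at (166,90), and the brown one at (183,252) is clear of the left finger.

>>> play_rows:
  steps:
    - {"dx":-46,"dy":0,"dz":40,"roll":0}
    - {"dx":-46,"dy":-1,"dz":60,"roll":0}
    - {"dx":-46,"dy":-2,"dz":70,"roll":0}
    - {"dx":-46,"dy":-2,"dz":100,"roll":0}
    - {"dx":-46,"dy":-2,"dz":125,"roll":0}
    - {"dx":-46,"dy":-2,"dz":138,"roll":0}
    - {"dx":-46,"dy":-2,"dz":138,"roll":0}
    - {"dx":-46,"dy":-2,"dz":138,"roll":0}
    - {"dx":-46,"dy":-2,"dz":138,"roll":0}

```text
time: 15.2
tool_pos: [0.4477, 0.1257, 0.0069]
ee_rot: [179.2, 0.1, 92.4]
wrist_force: [0.7, 0.4, 0.9]
finger_gap: 0.0642
```

>>> play_rows:
  steps:
    - {"dx":0,"dy":0,"dz":0,"roll":0}
    - {"dx":0,"dy":0,"dz":0,"roll":0}
    - {"dx":0,"dy":0,"dz":0,"roll":0}
    - {"dx":0,"dy":0,"dz":0,"roll":0}
    - {"dx":0,"dy":0,"dz":0,"roll":0}
    - {"dx":0,"dy":0,"dz":0,"roll":0}
    - {"dx":0,"dy":0,"dz":0,"roll":0}
    - {"dx":0,"dy":0,"dz":0,"roll":0}
  hand: 30
  force: 20

```text
time: 16.0
tool_pos: [0.4478, 0.1259, 0.0075]
ee_rot: [179.2, 0.1, 92.4]
wrist_force: [-2.1, 0.9, 6.1]
finger_gap: 0.0486
```

```bash
python3 -c "
from h import *
go(.627,.026,.0105,92)
go(.627,.026,.0105,92)
"
```

```text
GO [-107.4  174.8   -0.3] roll 0.007 | now [0.4478 0.1259 0.0075] [1.7916e+02 1.0000e-01 9.2420e+01] gap 0.0486 F [-2.1  0.9  6.1] t 16.0
GO [-107.4  174.8   -0.3] roll 0.007 | now [0.4478 0.1259 0.0075] [1.7916e+02 1.0000e-01 9.2420e+01] gap 0.0486 F [-2.1  0.9  6.1] t 16.0
```

>>> play_rows:
  steps:
    - {"dx":0,"dy":0,"dz":-30,"roll":0}
    - {"dx":0,"dy":0,"dz":-70,"roll":0}
    - {"dx":-16,"dy":28,"dz":-80,"roll":0}
    - {"dx":-40,"dy":65,"dz":-80,"roll":0}
    - {"dx":-63,"dy":103,"dz":-80,"roll":0}
    - {"dx":-86,"dy":140,"dz":-80,"roll":0}
    - {"dx":-101,"dy":165,"dz":-80,"roll":0}
    - {"dx":-107,"dy":175,"dz":-80,"roll":0}
    - {"dx":-107,"dy":175,"dz":-80,"roll":0}
    - {"dx":-107,"dy":175,"dz":-80,"roll":0}
    - {"dx":-107,"dy":175,"dz":-80,"roll":0}

```text
time: 17.1
tool_pos: [0.6243, 0.0281, 0.0899]
ee_rot: [179.3, 0.0, 92.5]
wrist_force: [-0.2, 0.0, -0.6]
finger_gap: 0.0484
```

```bash
python3 -c "
from h import *
go(.627,.026,.0125,92)
"
```

```text
GO [-2.1  1.6 77.4] roll 0.009 | now [0.6243 0.0281 0.0899] [1.7927e+02 4.0000e-02 9.2520e+01] gap 0.0484 F [-0.2  0.  -0.6] t 17.1
```

>>> play_rows:
  steps:
    - {"dx":-2,"dy":1,"dz":35,"roll":0}
    - {"dx":-2,"dy":1,"dz":60,"roll":0}
    - {"dx":-2,"dy":1,"dz":71,"roll":0}
    - {"dx":-2,"dy":1,"dz":76,"roll":0}
    - {"dx":-2,"dy":1,"dz":78,"roll":0}
    - {"dx":-2,"dy":1,"dz":78,"roll":0}
    - {"dx":-2,"dy":1,"dz":78,"roll":0}
    - {"dx":-2,"dy":1,"dz":78,"roll":0}

```text
time: 17.9
tool_pos: [0.6271, 0.0261, 0.0128]
ee_rot: [179.2, 0.0, 92.5]
wrist_force: [-0.7, -0.1, -1.3]
finger_gap: 0.0483
```

>>> play_rows:
  steps:
    - {"dx":0,"dy":0,"dz":0,"roll":0}
    - {"dx":0,"dy":0,"dz":0,"roll":0}
    - {"dx":0,"dy":0,"dz":0,"roll":0}
    - {"dx":0,"dy":0,"dz":0,"roll":0}
    - {"dx":0,"dy":0,"dz":0,"roll":0}
    - {"dx":0,"dy":0,"dz":-30,"roll":0}
    - {"dx":0,"dy":0,"dz":-70,"roll":0}
    - {"dx":0,"dy":0,"dz":-110,"roll":0}
    - {"dx":0,"dy":0,"dz":-130,"roll":0}
    - {"dx":0,"dy":0,"dz":-130,"roll":0}
  hand: 66

```text
time: 18.9
tool_pos: [0.6275, 0.0259, 0.1465]
ee_rot: [178.8, -0.0, 92.5]
wrist_force: [0.8, 0.3, 0.2]
finger_gap: 0.0658
```

```bash
python3 -c "
from h import *
go(.345,.305,.15,92)
"
```

```text
GO [ 291.2 -269.9   -9.2] roll 0.009 | now [0.6275 0.0259 0.1465] [ 1.7878e+02 -1.0000e-02  9.2500e+01] gap 0.0658 F [0.8 0.3 0.2] t 18.9
```

>>> play_rows:
  steps:
    - {"dx":25,"dy":-23,"dz":0,"roll":0}
    - {"dx":58,"dy":-54,"dz":-2,"roll":0}
    - {"dx":91,"dy":-84,"dz":-3,"roll":0}
    - {"dx":124,"dy":-115,"dz":-4,"roll":0}
    - {"dx":157,"dy":-145,"dz":-5,"roll":0}
    - {"dx":190,"dy":-176,"dz":-6,"roll":0}
    - {"dx":223,"dy":-207,"dz":-7,"roll":0}
    - {"dx":256,"dy":-237,"dz":-8,"roll":0}
    - {"dx":282,"dy":-261,"dz":-9,"roll":0}
    - {"dx":291,"dy":-270,"dz":-9,"roll":0}
    - {"dx":291,"dy":-270,"dz":-9,"roll":0}
    - {"dx":291,"dy":-270,"dz":-9,"roll":0}

```text
time: 20.1
tool_pos: [0.345, 0.304, 0.1491]
ee_rot: [178.8, 0.1, 92.5]
wrist_force: [1.2, -0.5, 0.3]
finger_gap: 0.0661
```

>>> play_rows:
  steps:
    - {"dx":0,"dy":0,"dz":0,"roll":0}
    - {"dx":0,"dy":0,"dz":0,"roll":0}
    - {"dx":0,"dy":0,"dz":0,"roll":0}
    - {"dx":0,"dy":0,"dz":0,"roll":0}

```text
time: 20.5
tool_pos: [0.3454, 0.3036, 0.1491]
ee_rot: [178.8, 0.1, 92.4]
wrist_force: [0.5, 0.3, 0.6]
finger_gap: 0.0659
```

```bash
python3 knob.py .342 .264 w6
```

```text
kn 281.0 241.0 27.29478645324707 [0.34570474 0.26349726]
stud 282.5 251.56666564941406 7.5832695960998535 [0.34686223 0.26325108]
GO [-39.4  -7.9 142.1] roll 0.008 | now [0.3453 0.3037 0.1492] [1.788e+02 6.000e-02 9.245e+01] gap 0.066 F [-0.8  0.   1. ] t 20.6
```

View pics/w6.png

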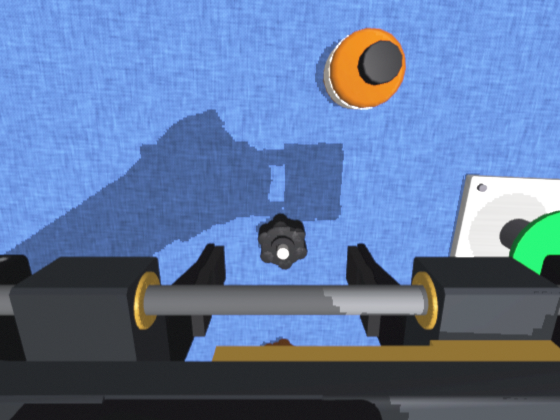

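Knob B is at (281,241) with its stud at (282,252), between the fingers. The bottle at (365,68) is well clear.

>>> play_rows:
  steps:
    - {"dx":-40,"dy":-1,"dz":40,"roll":0}
    - {"dx":-40,"dy":-2,"dz":60,"roll":0}
    - {"dx":-40,"dy":-3,"dz":80,"roll":0}
    - {"dx":-40,"dy":-4,"dz":110,"roll":0}
    - {"dx":-40,"dy":-4,"dz":132,"roll":0}
    - {"dx":-40,"dy":-4,"dz":142,"roll":0}
    - {"dx":-40,"dy":-4,"dz":143,"roll":0}
    - {"dx":-40,"dy":-4,"dz":143,"roll":0}
    - {"dx":-40,"dy":-4,"dz":143,"roll":0}

```text
time: 21.45
tool_pos: [0.3467, 0.2642, 0.0071]
ee_rot: [178.7, -0.0, 92.4]
wrist_force: [-0.3, -0.3, 0.1]
finger_gap: 0.0661
```

>>> play_rows:
  steps:
    - {"dx":0,"dy":0,"dz":0,"roll":0}
    - {"dx":0,"dy":0,"dz":0,"roll":0}
    - {"dx":0,"dy":0,"dz":0,"roll":0}
    - {"dx":0,"dy":0,"dz":0,"roll":0}
    - {"dx":0,"dy":0,"dz":0,"roll":0}
    - {"dx":0,"dy":0,"dz":0,"roll":0}
    - {"dx":0,"dy":0,"dz":0,"roll":0}
    - {"dx":0,"dy":0,"dz":0,"roll":0}
  hand: 30
  force: 20

```text
time: 22.25
tool_pos: [0.3468, 0.2645, 0.0075]
ee_rot: [178.7, -0.1, 92.4]
wrist_force: [0.1, 0.2, 5.9]
finger_gap: 0.0488
```

```bash
python3 -c "
from h import *
go(.627,-.059,.1,92)
"
```

```text
GO [-335.   268.1  -86.8] roll 0.008 | now [0.3468 0.2645 0.0075] [ 1.787e+02 -6.000e-02  9.245e+01] gap 0.0488 F [0.1 0.2 5.9] t 22.2
```

>>> play_rows:
  steps:
    - {"dx":0,"dy":0,"dz":-30,"roll":0}
    - {"dx":0,"dy":0,"dz":-75,"roll":0}
    - {"dx":-25,"dy":20,"dz":-87,"roll":0}
    - {"dx":-60,"dy":48,"dz":-87,"roll":0}
    - {"dx":-96,"dy":77,"dz":-87,"roll":0}
    - {"dx":-132,"dy":106,"dz":-87,"roll":0}
    - {"dx":-168,"dy":134,"dz":-87,"roll":0}
    - {"dx":-204,"dy":163,"dz":-87,"roll":0}
    - {"dx":-240,"dy":192,"dz":-87,"roll":0}
    - {"dx":-276,"dy":221,"dz":-87,"roll":0}
    - {"dx":-310,"dy":248,"dz":-87,"roll":0}
    - {"dx":-335,"dy":268,"dz":-87,"roll":0}

```text
time: 23.45
tool_pos: [0.628, -0.0621, 0.0998]
ee_rot: [178.7, 0.0, 92.3]
wrist_force: [0.8, 0.4, -0.7]
finger_gap: 0.0484
```

>>> play_rows:
  steps:
    - {"dx":0,"dy":0,"dz":0,"roll":0}
    - {"dx":0,"dy":0,"dz":0,"roll":0}
    - {"dx":0,"dy":0,"dz":0,"roll":0}
    - {"dx":0,"dy":0,"dz":0,"roll":0}

```text
time: 23.85
tool_pos: [0.6271, -0.0601, 0.0995]
ee_rot: [178.8, -0.1, 92.4]
wrist_force: [0.8, -0.6, -1.5]
finger_gap: 0.0484
```

```bash
python3 -c "
from h import *
go(.627,-.059,.0125,92)
"
```

```text
GO [ 1.  -1.9 87. ] roll 0.008 | now [ 0.6271 -0.0601  0.0995] [ 1.7877e+02 -6.0000e-02  9.2450e+01] gap 0.0484 F [ 0.8 -0.6 -1.5] t 23.9
```

>>> play_rows:
  steps:
    - {"dx":1,"dy":-1,"dz":40,"roll":0}
    - {"dx":1,"dy":-2,"dz":70,"roll":0}
    - {"dx":1,"dy":-2,"dz":81,"roll":0}
    - {"dx":1,"dy":-2,"dz":85,"roll":0}
    - {"dx":1,"dy":-2,"dz":87,"roll":0}
    - {"dx":1,"dy":-2,"dz":87,"roll":0}
    - {"dx":1,"dy":-2,"dz":87,"roll":0}
    - {"dx":1,"dy":-2,"dz":87,"roll":0}

```text
time: 24.65
tool_pos: [0.6276, -0.0591, 0.0135]
ee_rot: [178.7, -0.1, 92.4]
wrist_force: [-0.1, 0.5, -1.8]
finger_gap: 0.0486
```

>>> play_rows:
  steps:
    - {"dx":0,"dy":0,"dz":0,"roll":0}
    - {"dx":0,"dy":0,"dz":0,"roll":0}
    - {"dx":0,"dy":0,"dz":0,"roll":0}
    - {"dx":0,"dy":0,"dz":0,"roll":0}
    - {"dx":0,"dy":0,"dz":0,"roll":0}
    - {"dx":0,"dy":0,"dz":-30,"roll":0}
    - {"dx":0,"dy":0,"dz":-70,"roll":0}
    - {"dx":0,"dy":0,"dz":-110,"roll":0}
    - {"dx":0,"dy":0,"dz":-130,"roll":0}
    - {"dx":0,"dy":0,"dz":-130,"roll":0}
    - {"dx":0,"dy":0,"dz":-130,"roll":0}
  hand: 66

```text
time: 25.75
tool_pos: [0.6243, -0.0591, 0.1433]
ee_rot: [178.7, -0.1, 92.5]
wrist_force: [-0.3, 0.1, -0.7]
finger_gap: 0.0659
```

```bash
python3 -c "
from h import *
go(.44,-.06,.15,92)
"
```

```text
GO [   7.1 -184.   -11. ] roll 0.008 | now [ 0.6243 -0.0591  0.1433] [ 1.7867e+02 -7.0000e-02  9.2460e+01] gap 0.0659 F [-0.3  0.1 -0.7] t 25.8
```

>>> play_rows:
  steps:
    - {"dx":1,"dy":-30,"dz":-3,"roll":0}
    - {"dx":1,"dy":-70,"dz":-5,"roll":0}
    - {"dx":2,"dy":-115,"dz":-8,"roll":0}
    - {"dx":2,"dy":-155,"dz":-10,"roll":0}
    - {"dx":2,"dy":-178,"dz":-11,"roll":0}
    - {"dx":2,"dy":-184,"dz":-11,"roll":0}
    - {"dx":2,"dy":-184,"dz":-11,"roll":0}
    - {"dx":2,"dy":-184,"dz":-11,"roll":0}
    - {"dx":2,"dy":-184,"dz":-11,"roll":0}
    - {"dx":2,"dy":-184,"dz":-11,"roll":0}
  hand: 76

```text
time: 26.75
tool_pos: [0.4411, -0.0651, 0.1499]
ee_rot: [178.7, -0.0, 92.5]
wrist_force: [0.3, 0.8, 0.0]
finger_gap: 0.0761
```

```bash
python3 -c "
from h import *
from bench import bot
w=bot.snapshot('wrist');im=w['color']
s=bot.snapshot('scene')['color'][180:345,60:400]
cv2.imwrite('pics/w7.png',cv2.resize(np.vstack([im,cv2.resize(s,(560,272))]),None,fx=.85,fy=.85,interpolation=3)[:,:,::-1])
c=blob(im,tuple(int(a) for a in pix(w,(.437,-.122,.046))),(40,100,60),(85,255,255),40); (u,v),r=cv2.minEnclosingCircle(c);print('can',u,v,r,plane(w,u,v,.046)[:2],cv2.boundingRect(c))
go(.437,-.122,.012,92)
"
```

```text
can 275.5 272.0 20.718448638916016 [ 0.43729793 -0.12472896] (255, 254, 42, 32)
GO [-56.8  -9.3 137.7] roll 0.008 | now [ 0.4407 -0.0651  0.1499] [ 1.7869e+02 -4.0000e-02  9.2460e+01] gap 0.0758 F [ 0.3  0.1 -0.3] t 26.9
```

View pics/w7.png

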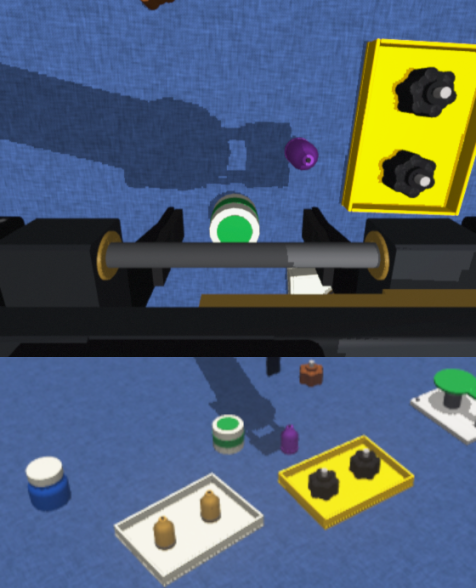

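All four sorted parts stand upright in their trays: nozzles at inset (165,532) and (209,506), knobs at (323,483) and (365,463). The canister is at wrist (235,225), between the fingers. I'll grasp it.

>>> play_rows:
  steps:
    - {"dx":-59,"dy":-6,"dz":20,"roll":0}
    - {"dx":-59,"dy":-7,"dz":40,"roll":0}
    - {"dx":-59,"dy":-7,"dz":65,"roll":0}
    - {"dx":-59,"dy":-8,"dz":95,"roll":0}
    - {"dx":-59,"dy":-9,"dz":122,"roll":0}
    - {"dx":-59,"dy":-9,"dz":136,"roll":0}
    - {"dx":-59,"dy":-9,"dz":138,"roll":0}
    - {"dx":-59,"dy":-9,"dz":138,"roll":0}
    - {"dx":-59,"dy":-9,"dz":138,"roll":0}

```text
time: 27.75
tool_pos: [0.4382, -0.1245, 0.0124]
ee_rot: [178.6, -0.0, 92.5]
wrist_force: [0.1, -0.7, 0.9]
finger_gap: 0.0764
```

>>> play_rows:
  steps:
    - {"dx":0,"dy":0,"dz":0,"roll":0}
    - {"dx":0,"dy":0,"dz":0,"roll":0}
    - {"dx":0,"dy":0,"dz":0,"roll":0}
    - {"dx":0,"dy":0,"dz":0,"roll":0}
    - {"dx":0,"dy":0,"dz":0,"roll":0}
    - {"dx":0,"dy":0,"dz":0,"roll":0}
    - {"dx":0,"dy":0,"dz":0,"roll":0}
    - {"dx":0,"dy":0,"dz":0,"roll":0}
  hand: 40
  force: 20

```text
time: 28.55
tool_pos: [0.4383, -0.1243, 0.0127]
ee_rot: [178.6, -0.0, 92.5]
wrist_force: [-1.0, 0.3, 6.0]
finger_gap: 0.0536
```

```bash
python3 -c "
from h import *
go(.55,.22,.20,92)
"
```

```text
GO [ 339.4  131.  -183.8] roll 0.008 | now [ 0.4383 -0.1243  0.0127] [ 1.7858e+02 -5.0000e-02  9.2460e+01] gap 0.0536 F [-1.   0.3  6. ] t 28.6
```

>>> play_rows:
  steps:
    - {"dx":0,"dy":0,"dz":-30,"roll":0}
    - {"dx":0,"dy":0,"dz":-75,"roll":0}
    - {"dx":20,"dy":8,"dz":-115,"roll":0}
    - {"dx":55,"dy":21,"dz":-140,"roll":0}
    - {"dx":95,"dy":37,"dz":-155,"roll":0}
    - {"dx":137,"dy":53,"dz":-165,"roll":0}
    - {"dx":179,"dy":69,"dz":-175,"roll":0}
    - {"dx":221,"dy":85,"dz":-184,"roll":0}
    - {"dx":263,"dy":102,"dz":-184,"roll":0}
    - {"dx":300,"dy":116,"dz":-184,"roll":0}
    - {"dx":330,"dy":127,"dz":-184,"roll":0}
    - {"dx":339,"dy":131,"dz":-184,"roll":0}

```text
time: 29.75
tool_pos: [0.5498, 0.2243, 0.1993]
ee_rot: [178.6, -0.1, 92.8]
wrist_force: [-1.0, -0.5, -1.9]
finger_gap: 0.0535
```

>>> play_rows:
  steps:
    - {"dx":0,"dy":0,"dz":0,"roll":0}
    - {"dx":0,"dy":0,"dz":0,"roll":0}
    - {"dx":0,"dy":0,"dz":0,"roll":0}
    - {"dx":0,"dy":0,"dz":0,"roll":0}
    - {"dx":0,"dy":0,"dz":0,"roll":0}

```text
time: 30.25
tool_pos: [0.5498, 0.2232, 0.1995]
ee_rot: [178.6, -0.1, 92.7]
wrist_force: [0.1, -0.6, -1.0]
finger_gap: 0.0537
```

```bash
cat > plat.py <<'E'
from h import *
from bench import bot
from scipy.optimize import least_squares
w=bot.snapshot('wrist');im=w['color']
cv2.imwrite('pics/w8.png',im[:,:,::-1])
for s,seed,r in((w,None,130),(bot.snapshot('top'),(193,180),20)):
    g=tuple(int(a) for a in pix(s,(.576,.277,.066)))
    c=blob(s['color'],g,(45,120,50),(85,255,255),r)[:,0]
    P=np.array([plane(s,u,v,.066)[:2] for u,v in c])
    f=least_squares(lambda q:np.hypot(*(P-q).T)-.040,P.mean(0),loss='soft_l1',f_scale=.001)
    print(g,len(P),cv2.boundingRect(c),f.x.round(4),np.median(np.abs(f.fun)).round(4))
go(*f.x,.085,92)
E
python3 plat.py
```

```text
(313, 142) 315 (271, 97, 123, 90) [0.5795 0.2764] 0.0022Traceback (most recent call last):
  File "plat.py", line 8, in <module>
    c=blob(s['color'],g,(45,120,50),(85,255,255),r)[:,0]
      ~~~~~~~~~~~~~~~~~~~~~~~~~~~~~~~~~~~~~~~~~~~~~^^^^^
TypeError: 'NoneType' object is not subscriptable
```

View pics/w8.png

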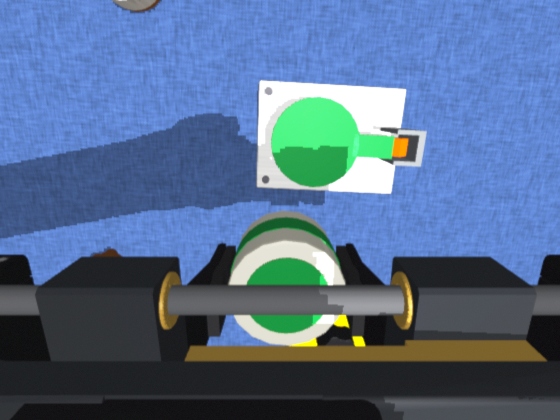

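The disc spans (271..361, 97..187), centre (316,142), so about (0.578, 0.2765). The catch is at (400,147), on the +x side. I'll move above it.

```bash
python3 -c "
from h import *
from bench import bot
w=bot.snapshot('wrist');print(plane(w,316,142,.066))
go(.5775,.277,.11,92.7)"
```

```text
[0.57805456 0.27792173 0.066     ]
GO [51.5 28.1 90.2] roll 0.001 | now [0.5498 0.2239 0.1994] [ 1.7861e+02 -1.0000e-01  9.2760e+01] gap 0.0535 F [ 0.1  0.3 -1.2] t 30.4
```

>>> play_rows:
  steps:
    - {"dx":20,"dy":12,"dz":0,"roll":0}
    - {"dx":40,"dy":25,"dz":10,"roll":0}
    - {"dx":52,"dy":29,"dz":30,"roll":0}
    - {"dx":52,"dy":28,"dz":60,"roll":0}
    - {"dx":52,"dy":28,"dz":82,"roll":0}
    - {"dx":52,"dy":28,"dz":90,"roll":0}
    - {"dx":52,"dy":28,"dz":90,"roll":0}
    - {"dx":52,"dy":28,"dz":90,"roll":0}
    - {"dx":52,"dy":28,"dz":90,"roll":0}

```text
time: 31.3
tool_pos: [0.5785, 0.2777, 0.1118]
ee_rot: [178.5, -0.2, 92.7]
wrist_force: [-0.4, 0.2, -1.2]
finger_gap: 0.0537
```

```bash
python3 -c "
from h import *
go(.5777,.2775,.0795,92.7)"
```

```text
GO [-0.3 -1.7 32.3] roll 0.001 | now [0.5785 0.2777 0.1118] [178.46  -0.18  92.74] gap 0.0537 F [-0.4  0.2 -1.2] t 31.3
```

>>> play_rows:
  steps:
    - {"dx":0,"dy":-1,"dz":15,"roll":0}
    - {"dx":0,"dy":-2,"dz":26,"roll":0}
    - {"dx":0,"dy":-2,"dz":30,"roll":0}
    - {"dx":0,"dy":-2,"dz":32,"roll":0}
    - {"dx":0,"dy":-2,"dz":32,"roll":0}
    - {"dx":0,"dy":-2,"dz":32,"roll":0}
    - {"dx":0,"dy":-2,"dz":32,"roll":0}

```text
time: 32.0
tool_pos: [0.5778, 0.2779, 0.0801]
ee_rot: [178.4, -0.2, 92.7]
wrist_force: [1.2, -0.2, -0.1]
finger_gap: 0.0538
```

>>> play_rows:
  steps:
    - {"dx":0,"dy":0,"dz":0,"roll":0}
    - {"dx":0,"dy":0,"dz":0,"roll":0}
    - {"dx":0,"dy":0,"dz":0,"roll":0}
    - {"dx":0,"dy":0,"dz":0,"roll":0}
    - {"dx":0,"dy":0,"dz":-20,"roll":0}
    - {"dx":0,"dy":0,"dz":-50,"roll":0}
    - {"dx":0,"dy":0,"dz":-85,"roll":0}
    - {"dx":0,"dy":0,"dz":-100,"roll":0}
    - {"dx":0,"dy":0,"dz":-100,"roll":0}
    - {"dx":0,"dy":0,"dz":-100,"roll":0}
    - {"dx":0,"dy":0,"dz":-100,"roll":0}
  hand: 76

```text
time: 33.1
tool_pos: [0.5738, 0.2771, 0.1781]
ee_rot: [178.6, -0.1, 92.8]
wrist_force: [-0.1, 0.7, -0.9]
finger_gap: 0.0763
```

>>> play_rows:
  steps:
    - {"dx":-50,"dy":0,"dz":0,"roll":0}
    - {"dx":-50,"dy":0,"dz":0,"roll":0}
    - {"dx":-50,"dy":0,"dz":0,"roll":0}
    - {"dx":-50,"dy":0,"dz":0,"roll":0}
    - {"dx":-50,"dy":0,"dz":0,"roll":0}
    - {"dx":-50,"dy":0,"dz":0,"roll":0}
  hand: 0

```text
time: 33.7
tool_pos: [0.5759, 0.2282, 0.1776]
ee_rot: [178.6, -0.1, 92.8]
wrist_force: [0.3, 0.1, -0.2]
finger_gap: 0.0358
```

```bash
python3 -c "
from h import *
from bench import bot
w=bot.snapshot('wrist');im=w['color']
s=bot.snapshot('scene')['color'][160:260,330:450]
cv2.imwrite('pics/w9.png',np.hstack([im[60:360,150:450],cv2.resize(s,(360,300),interpolation=3)])[:,:,::-1])
c=blob(im,tuple(int(a) for a in pix(w,(.5778,.2779,.112))),(40,100,60),(85,255,255),28); (u,v),r=cv2.minEnclosingCircle(c);print('can',u,v,r,plane(w,u,v,.112)[:2],cv2.boundingRect(c))
go(.5778,.2779,.13,92.7)"
```

```text
can 289.0199890136719 155.69384765625 26.989023208618164 [0.57788153 0.27766365] (263, 129, 54, 54)
GO [49.8  3.  48. ] roll 0.002 | now [0.5761 0.2278 0.1778] [ 1.786e+02 -1.100e-01  9.281e+01] gap 0.0284 F [-1.   0.1 -0.2] t 33.8
```

View pics/w9.png

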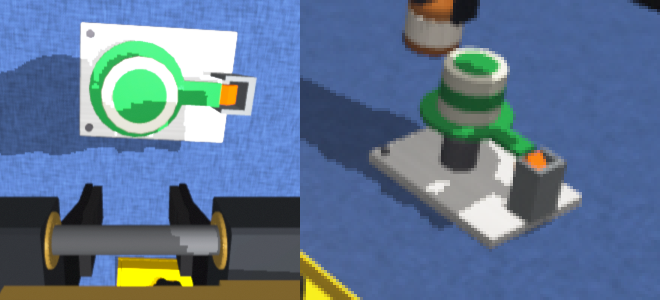

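The canister stands upright on the disc, with its top spot at crop (142,96), centred at (0.578, 0.278). I'll close the fingers and press on its top.

>>> play_rows:
  steps:
    - {"dx":25,"dy":1,"dz":0,"roll":0}
    - {"dx":50,"dy":1,"dz":0,"roll":0}
    - {"dx":50,"dy":2,"dz":10,"roll":0}
    - {"dx":50,"dy":3,"dz":30,"roll":0}
    - {"dx":50,"dy":3,"dz":46,"roll":0}
    - {"dx":50,"dy":3,"dz":54,"roll":0}
    - {"dx":50,"dy":3,"dz":54,"roll":0}
    - {"dx":50,"dy":3,"dz":54,"roll":0}
    - {"dx":50,"dy":3,"dz":54,"roll":0}
  hand: 0

```text
time: 34.7
tool_pos: [0.5786, 0.2781, 0.1249]
ee_rot: [178.5, -0.2, 92.8]
wrist_force: [-0.1, 0.0, 0.6]
finger_gap: 0.0003
```

>>> play_rows:
  steps:
    - {"dx":0,"dy":0,"dz":6,"roll":0}
    - {"dx":0,"dy":0,"dz":10,"roll":0}
    - {"dx":0,"dy":0,"dz":13,"roll":0}
    - {"dx":0,"dy":0,"dz":16,"roll":0}
    - {"dx":0,"dy":0,"dz":18,"roll":0}
    - {"dx":0,"dy":0,"dz":20,"roll":0}
    - {"dx":0,"dy":0,"dz":20,"roll":0}
    - {"dx":0,"dy":0,"dz":20,"roll":0}

```text
time: 35.5
tool_pos: [0.5788, 0.2782, 0.1057]
ee_rot: [178.5, -0.2, 92.8]
wrist_force: [-2.3, -0.2, 5.4]
finger_gap: 0.0006
```

>>> play_rows:
  steps:
    - {"dx":0,"dy":0,"dz":3,"roll":0}
    - {"dx":0,"dy":0,"dz":6,"roll":0}
    - {"dx":0,"dy":0,"dz":8,"roll":0}
    - {"dx":0,"dy":0,"dz":10,"roll":0}
    - {"dx":0,"dy":0,"dz":10,"roll":0}
    - {"dx":0,"dy":0,"dz":10,"roll":0}

```text
time: 36.1
tool_pos: [0.5789, 0.2782, 0.0964]
ee_rot: [178.6, -0.2, 92.8]
wrist_force: [-3.6, -1.3, 6.1]
finger_gap: 0.0006
```

>>> play_rows:
  steps:
    - {"dx":0,"dy":0,"dz":2,"roll":0}
    - {"dx":0,"dy":0,"dz":3,"roll":0}
    - {"dx":0,"dy":0,"dz":4,"roll":0}
    - {"dx":0,"dy":0,"dz":4,"roll":0}
    - {"dx":0,"dy":0,"dz":4,"roll":0}

```text
time: 36.6
tool_pos: [0.579, 0.2782, 0.0933]
ee_rot: [178.6, -0.2, 92.8]
wrist_force: [-2.6, -0.7, 7.3]
finger_gap: 0.0007
```

```bash
python3 -c "
from h import *
from bench import bot
s=bot.snapshot('scene')['color'][160:260,330:450]
cv2.imwrite('pics/s10.png',cv2.resize(s,(600,500),interpolation=3)[:,:,::-1])
go(.5778,.2779,.13,92.7)"
```

```text
GO [ -0.2  -0.2 -36.7] roll 0.002 | now [0.5789 0.2783 0.0933] [178.61  -0.22  92.8 ] gap 0.0007 F [-3.  -0.6  7. ] t 36.6
```

View pics/s10.png

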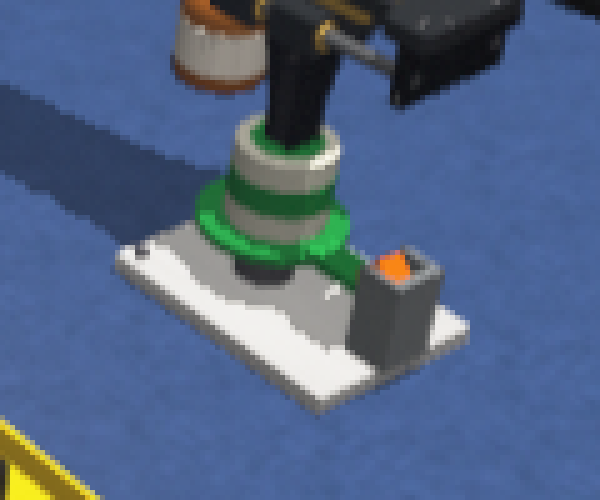

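The platform is well down, with its tongue at (345,270) level with the catch at (395,265). I'll press slightly more to make sure, then lift.

>>> play_rows:
  steps:
    - {"dx":0,"dy":0,"dz":1,"roll":0}
    - {"dx":0,"dy":0,"dz":2,"roll":0}
    - {"dx":0,"dy":0,"dz":2,"roll":0}
    - {"dx":0,"dy":0,"dz":2,"roll":0}
    - {"dx":0,"dy":0,"dz":2,"roll":0}

```text
time: 37.15
tool_pos: [0.5789, 0.2783, 0.0923]
ee_rot: [178.6, -0.2, 92.8]
wrist_force: [-2.3, -1.1, 6.8]
finger_gap: 0.0002
```

>>> play_rows:
  steps:
    - {"dx":0,"dy":0,"dz":-2,"roll":0}
    - {"dx":0,"dy":0,"dz":-5,"roll":0}
    - {"dx":0,"dy":0,"dz":-10,"roll":0}
    - {"dx":0,"dy":0,"dz":-30,"roll":0}
    - {"dx":0,"dy":0,"dz":-70,"roll":0}
    - {"dx":0,"dy":0,"dz":-100,"roll":0}
    - {"dx":-40,"dy":0,"dz":-110,"roll":0}
    - {"dx":-80,"dy":0,"dz":-110,"roll":0}
    - {"dx":-80,"dy":0,"dz":-110,"roll":0}
    - {"dx":-80,"dy":0,"dz":-110,"roll":0}
    - {"dx":-80,"dy":0,"dz":-110,"roll":0}

```text
time: 38.25
tool_pos: [0.5799, 0.1991, 0.2016]
ee_rot: [178.7, -0.3, 92.9]
wrist_force: [0.1, 0.7, 0.2]
finger_gap: 0.0002
```

```bash
python3 -c "
from h import *
from bench import bot
w=bot.snapshot('wrist')['color']
sc=bot.snapshot('scene')['color']; s=sc[150:250,330:450]
a=np.hstack([cv2.resize(s,(360,300),interpolation=3),cv2.resize(w,(400,300))])
b=cv2.resize(sc[130:340,60:430],(500,284)); b=np.hstack([b,np.zeros((284,260,3),np.uint8)])
cv2.imwrite('pics/f11.png',np.vstack([a,b])[:,:,::-1])
go(.5778,.2779,.13,92.7)"
```

```text
GO [78.2  0.3 71.8] roll 0.004 | now [0.5798 0.1994 0.2014] [178.66  -0.25  92.94] gap 0.0006 F [ 0.9  0.5 -0.2] t 38.4
```

View pics/f11.png

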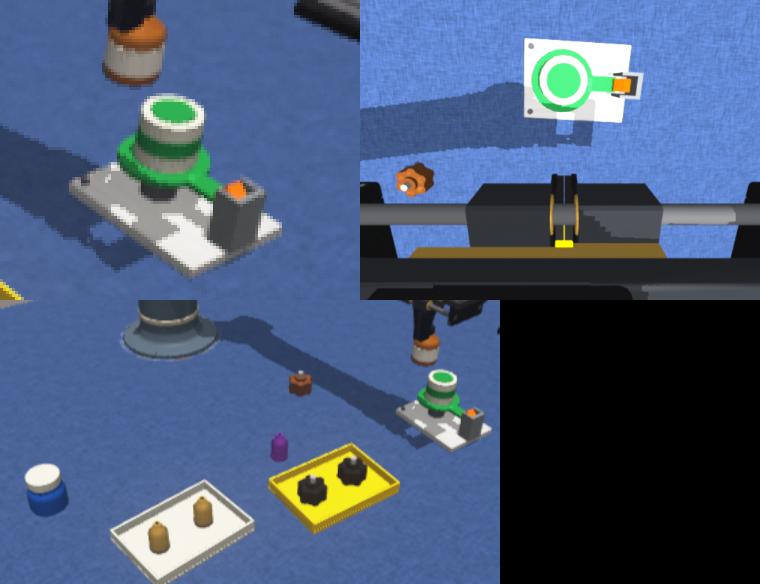

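```bash
python3 -c "
from h import *
from bench import bot
s=bot.snapshot('scene');im=s['color']
print([np.round(pix(s,(.578,.278,z)),1) for z in (.112,.0945)])
c=blob(im,(388,186),(50,100,60),(85,255,255),9);print(cv2.minEnclosingCircle(c),cv2.boundingRect(c))
old=cv2.imread('pics/w9.png')[:,300:];print('old',old.shape)
b=blob(cv2.resize(old,(120,100))[:,:,::-1].copy(),(58,22),(50,100,60),(85,255,255),9);x=cv2.boundingRect(b);print('old spot',x[0]+330+x[2]/2,x[1]+160+x[3]/2)
cv2.imwrite('pics/f12.png',cv2.resize(im[170:240,360:430],None,fx=7,fy=7,interpolation=3)[:,:,::-1])
"
```

```text
[array([388.5, 180.4]), array([387.4, 186.3])]
((387.5, 187.0), 6.800835609436035) (381, 184, 14, 7)
old (300, 360, 3)
old spot 389.0 181.5
```

View pics/f12.png

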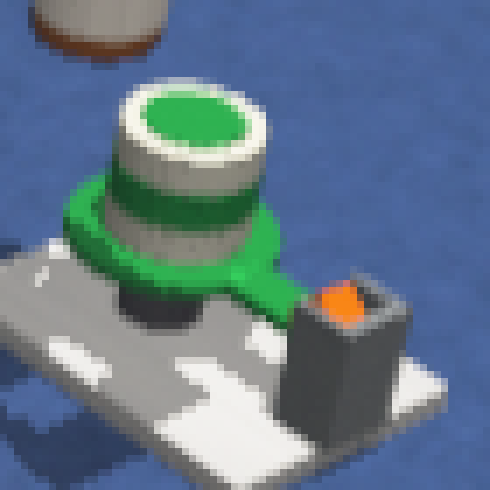

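The spot is now at row 187.0. It was at 181.5 with the platform up, and I predict 186.3 for latched. The orange catch (340,300) sits over the tongue, so the platform is held down with the arm clear. I'm handing the job in.

```bash
python3 -c "
from bench import bot
print(bot.job_done())"
```

```text
the job is handed in; nothing more can be done
None
```

The job is done and handed in at about 38 s of the 141 s allowed. No verdict was reported.

- **Nozzles and knobs:** both brass nozzles stand upright in the white tray and both black star knobs stand upright in the yellow tray. My last pictures show all four in place.
- **Canister and platform:** I stood the canister in the middle of the platform, within about 1 mm by the wrist camera. I then pressed on its top with the shut fingers until the platform was down.
- **Catch:** with the arm lifted clear, the canister's top spot sits at image row 187.0. It was at 181.5 with the platform up, and I predicted 186.3 for latched. The orange catch shows over the tongue.
- **Left alone:** the bottle, the jar, the brown knob and the purple nozzle were not touched.

**What disagreed:**
- The wrist force read only about 7 N while pressing. That is below the 8 to 10 N given at just 5 mm, though the travel and the pictures both show it latched.
- The tool's tilt drifted by about 1.4° over the run. I allowed for it in the moves.

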